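Hold a vase's foot up to the documentation camera

TASK

The maker's mark on the foot of the tall, long-necked vase is to be photographed. Draw the vase straight up out of its crate, tip it so that the middle of its foot squarely faces the lens of the camera on the table tripod, about 11 cm from the glass, and finish still holding it there in the gripper, raised and quite still for the picture. Do not touch the camera or its tripod, and leave the other pieces in the crate where they stand.

Things in the scene. Friction and masses are not known exactly. Their poses are not given: they have to be found in the camera images.
- vase: The tall white glazed bottle vase, 178 mm high, about 220 g, loose, standing upright in one of the crate's cells. Origin: centre of the underside of its foot; z runs up along its axis to the mouth. Foot 48 mm across, belly 62 mm across (widest at 45 mm up), tapering to a plain round neck, 27 mm across at 115 mm up and 26 mm at the mouth, without a lip. Centre of mass about 63 mm up. Round about its axis: its yaw means nothing.
- vase_mouth (a point): Centre of the vase's mouth, on its axis, 178 mm above the foot.
- crate: Open wooden storage crate that stays put, 190 mm (x) by 278 mm (y), rim 98 mm high, floor 8 mm thick; 2 by 3 cells of 82 mm (inner dividers 86 mm high), cell centres at x = -45, +45 mm and y = -90, 0, +90 mm. Origin: centre of its underside on the table; z up.
- squat_vase: Short white vase, 95 mm high and 68 mm across, with a stubby neck, loose in a crate cell. Origin: centre of its underside.
- beaker: White cup without handle, 88 mm high and 68 mm across, loose in a crate cell. Origin: centre of its underside.
- jar: White lidded jar with a small knob, 90 mm high and 68 mm across, loose in a crate cell. Origin: centre of its underside.
- camera: Black camera (body 112 mm wide, 68 mm high, round lens barrel 56 to 62 mm across), fixed on its tripod and tilted to look 30 degrees upward. Origin: centre of the lens's front glass, about 165 mm above the table; x is the direction in which the lens looks, y lies level, z is the camera's up. The camera body lies 40 to 85 mm behind the origin.
- tripod: Black three-legged table tripod that carries the camera, stays put; feet on a circle of 70 mm radius. Origin: on the table under its centre; its x is the level heading in which the lens looks, z up.
There are look-alikes about, which are no part of the job. Of the things that look like the tripod, take the one that is farthest to the robot's left at the start.

How it is judged:
On the way:
1. the vase is drawn up, still near upright, until its foot is clear above the crate's rim (z of vase in the frame of crate above 0.103 m and angle between vase's own z axis and vertical below 0.4 rad), for 0.1 s.
At the end, for the whole second after the job is handed in: The fingers hold the vase at rest, touching nothing else: foot centre 80 to 140 mm before the lens glass and within 30 mm of the lens axis each way, mouth away from the lens, vase axis within 17 degrees of the lens axis; other pieces within 25 mm of where they stood (x of vase in the frame of camera between 0.08 and 0.14 m and y of vase in the frame of camera between -0.03 and 0.03 m and z of vase in the frame of camera between -0.03 and 0.03 m and x of vase_mouth in the frame of camera above 0.2 m and angle between the z axis of vase and the x axis of camera, either way round below 0.3 rad and height (world z) of vase above 0.1 m and contact force between the fingers and vase above 1 N and contact force between vase and crate below 0.2 N and contact force between vase and tripod below 0.2 N and linear speed of vase below 0.02 m/s and angular speed of vase below 0.15 rad/s and distance of each of squat_vase, beaker, jar from where it was at the start of the episode below 0.025 m); the arm keeps its last pose, push and grip.
It fails at once if the camera or its tripod is touched (contact force between tripod and anything else above 1 N).
It fails at once if another piece in the crate is shifted or lifted (distance of any of squat_vase, beaker, jar from where it was at the start of the episode above 0.025 m).
It also fails if it takes over 35 s, if anything falls off the work surface, if the arm or the gripper's body presses on something with over 40 N, if the wrist force passes 120 N, or if a joint passes its speed limit or range.

ROBOT

A 6-joint arm with a two-finger parallel gripper is mounted at the origin on the work surface. World frame = base frame: x ahead of the robot, y to its left, z up, the work surface at z = 0. Lengths are in m, angles in rad, forces in N, time in s.
With the tool pointing down it reaches from about 0.25 to 0.8 m from the base axis. Payload 3.9 kg.
Tool frame: the origin (TCP) lies midway between the tips of the shut fingers; the grasp point (between the pads) lies 19 mm behind it (env.grasp_offset is the distance from the TCP to the grasp point, in m); x points along the fingers, y is the direction in which the jaws open and shut, and the axes are right-handed (so a half turn about x gives the same grasp; the last joint's range is limited). The gripper opens to 85 mm and grips with 20 to 120 N. Pads are 22 mm wide; open, the fingers measure 114 mm over their backs; the gripper's body (76 mm by 85 mm) begins 54 mm behind the grasp point. The pads swing forward as they close: fully open they stand 13 mm farther back than shut.
Start: joints at [-1.26, 0.26, -0.138, 1.173, 0, 1.571], TCP at [0.161, -0.5, 0.231] pointing down, gripper open.
Joint ranges: [-2.78, 2.78], [-0.83, 1.72], [-1.28, 1.37], [-1.9, 2.12], [-1.57, 1.48], [-3.14, 3.14]. Speed limits (rad/s): [2.57, 2.57, 3.14, 3.14, 3.14, 3.14].

INTERFACE

Orientations are given as a rotation vector (axis times angle).
In Python, from plant import monitor, read_camera, job_done, env gives the robot as it stands.
- The arm moves only by the tool step_arm, never from a script. Its argument "increments" is a list of rows, each an object with "claw": the closure, from -1 (fully open) to 1 (shut); "slide": the shift along the tool's x, y, z in cm, a list of three; "angular": the turn, a rotation vector about the tool's x, y, z in rad, a list of three. In form: [{"claw": claw, "slide": [x, y, z], "angular": [ax, ay, az]}, ...]. A call has 1 to 12 rows; each row is the pose to reach, as a shift and turn from the pose measured when the call began, along the tool's axes at that moment; what a row does not reach only later rows make up. A row lasts 1/8 s, in which the tool goes at most 62.5 mm and 10.7 degrees, less where a joint would pass 70% of its speed; a pose out of reach is approached as far as the arm can. A call with a gripper value outside its range is refused whole. The fingers move at their own pace and stop on an object; "newtons" is the grip in N (left out, the last holds). Time passes only in rows, so rows that repeat a pose let the fingers close. It gives the time, the measured TCP pose, the force and the opening at its end, in the units of the state.
- monitor.observe(): the state, without advancing time (a new reading comes with each control period).
- read_camera(name): name is "scene" or "top" or "wrist"; returns a dict with "img" (384x512x3 uint8, red, green, blue), "mtx" (3x3 intrinsics, pixels), "D" ([k1, k2, p1, p2, k3] as OpenCV has them; the pictures are not rectified), "xyz" and "attitude" of the camera in the world. Camera axes: x right, y down, z forward; pixel columns grow to the right and rows downward; lengths in m; the calibration is good to about 2 mm. A picture is of the moment at which its call begins. There is no depth.
- job_done(): hands the job in, once; it reports no verdict.
The state is a dict: "time_s": time; "joints": joint angles; "qvel": joint speeds; "tau": joint torques, N m; "ee_pos": TCP position; "eef_rot": TCP orientation; "ft_force": force on the tool from outside, world axes, zero at the start; "moment": the same for the moment, N m; "width": finger opening in m.
Only numpy, scipy, OpenCV 4.12 (cv2) and the standard library are available. Lean on these libraries where they do the work, as an engineer would, in place of code of your own. Each camera call takes 0.05 s, during which the arm holds its last target.

## Working session

There is one attempt and no reset: what is moved stays moved. The work goes in short steps, Python scripts to look and compute and a tool call to move; the robot and the scene stay as the last step left them, time stands still between calls to the robot, and variables do not carry over. Pictures are saved under pics/ and viewed, and the job is handed in when it is done.

Besides the shell and the picture viewer there is one more tool, called after "Request:" by a JSON object that holds its "op" and its "data", one argument or row to a line. step_arm: Moves the arm, as the interface text tells. Its arguments: {"type":"object","properties":{"increments":{"type":"array","items":{"type":"object","properties":{"claw":{"type":"number"},"slide":{"type":"array","items":{"type":"number"}},"angular":{"type":"array","items":{"type":"number"}}}}},"newtons":{"type":"number"}},"required":["increments"]}

```bash
ls; mkdir -p pics
python3 - <<'E'
from plant import monitor, read_camera, env
import cv2,numpy as np
print(monitor.observe()); print(env.grasp_offset)
for n in ["scene","top","wrist"]:
    c=read_camera(n); cv2.imwrite(f"pics/{n}0.png",c["img"][:,:,::-1]); print(n,c["mtx"],c["D"],c["xyz"],c["attitude"])
    np.savez(f"pics/{n}0.npz",**c)
E
```

```text
pics
{'time_s': 0.0, 'joints': array([-1.25996350e+00,  2.60681411e-01, -1.39388243e-01,  1.17267389e+00,
        2.73146628e-07,  1.57081876e+00]), 'qvel': array([-1.97690276e-04, -5.77659508e-05,  8.26683973e-04,  1.94954415e-03,
        3.64502080e-04, -1.54483425e-03]), 'tau': array([-2.45452711e-04, -4.05677247e+01,  2.53923082e+01,  1.87759747e-02,
        5.80293931e-05, -9.01323176e-06]), 'ee_pos': array([ 0.1603645, -0.499195 ,  0.230459 ]), 'eef_rot': array([ 2.05427965,  0.32389028, -2.05490596]), 'ft_force': array([-0.31980107, -0.60252063, -0.12521801]), 'moment': array([-0.04396821, -0.02682644, -0.03319031]), 'width': 0.08546635622125981}
0.0187
scene [[372.06750488   0.         260.85294536]
 [  0.         372.06750488 187.74411799]
 [  0.           0.           1.        ]] [-0.09790144  0.          0.          0.          0.        ] [ 1.31692061 -0.25594328  0.78384501] [-1.95842894 -1.2253861   0.6258718 ]
top [[419.00922523   0.         254.05266598]
 [  0.         419.00922523 186.01683463]
 [  0.           0.           1.        ]] [-0.0566616  0.         0.         0.         0.       ] [0.4256377  0.07382418 1.24345207] [-2.18440708  2.14054641 -0.16814062]
wrist [[330.8592788    0.         256.58821804]
 [  0.         330.8592788  194.58896171]
 [  0.           0.           1.        ]] [-0.07178911  0.          0.          0.          0.        ] [ 0.23486356 -0.47582543  0.37282906] [ 2.3278186  -1.69677272 -0.26752368]
```

View pics/scene0.png

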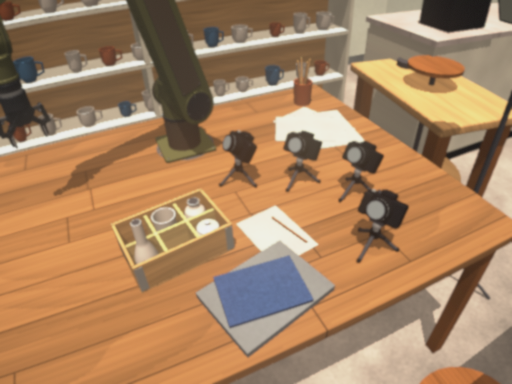

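View pics/top0.png

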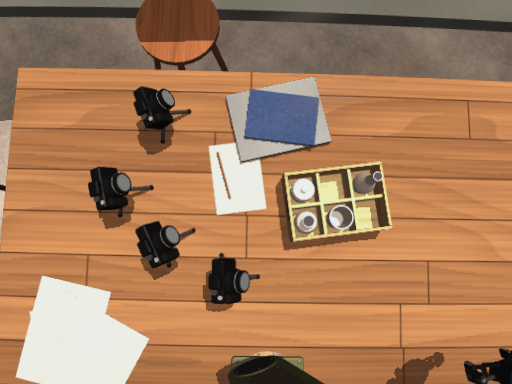

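View pics/wrist0.png

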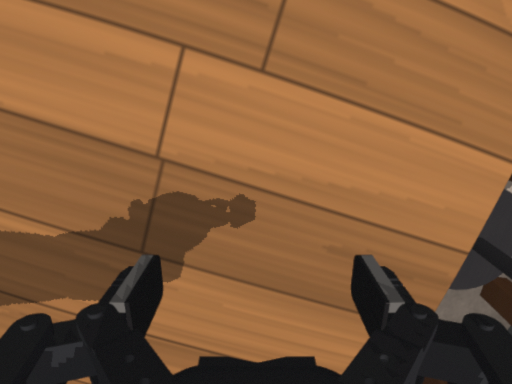

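```bash
cat > h.py <<'E'
import numpy as np, cv2
from scipy.spatial.transform import Rotation as R
from scipy.optimize import least_squares
def load(n): return dict(np.load(f"pics/{n}.npz"))
def ray(c,uv):
    p=cv2.undistortPoints(np.array(uv,float).reshape(-1,1,2),c["mtx"],c["D"]).reshape(-1,2)
    d=np.c_[p,np.ones(len(p))]; d/=np.linalg.norm(d,axis=1)[:,None]
    return R.from_rotvec(c["attitude"]).apply(d)
def onz(c,uv,z):
    d=ray(c,uv); o=c["xyz"]; return o+d*((z-o[2])/d[:,2])[:,None]
def proj(c,P):
    Ri=R.from_rotvec(c["attitude"]).inv(); rv=Ri.as_rotvec(); t=-Ri.apply(c["xyz"])
    return cv2.projectPoints(np.array(P,float).reshape(-1,1,3),rv,t,c["mtx"],c["D"])[0].reshape(-1,2)
def crop(c,x0,y0,w,h,s,fn):
    cv2.imwrite(fn,cv2.resize(c["img"][y0:y0+h,x0:x0+w,::-1],None,fx=s,fy=s,interpolation=cv2.INTER_CUBIC))
E
python3 - <<'E'
from h import *
t=load("top0");s=load("scene0")
print(onz(t,[[110,190],[158,105],[125,184]],0.16))
print(onz(t,[[285,175],[382,164],[390,227],[293,241]],0.098))
crop(t,270,150,130,100,6,"pics/a1.png")
crop(t,80,150,80,75,8,"pics/a2.png")
crop(s,100,180,140,110,5.5,"pics/a3.png")
crop(s,330,130,90,75,8,"pics/a4.png")
# where is left camera in scene?
print(proj(s,onz(t,[[125,184],[168,98]],0.165)))
E
```

```text
[[0.55247336 0.42606424 0.16      ]
 [0.78437633 0.31265401 0.16      ]
 [0.5690772  0.38778473 0.16      ]]
[[ 0.61215839 -0.03527523  0.098     ]
 [ 0.64982229 -0.30891592  0.098     ]
 [ 0.47347203 -0.32762392  0.098     ]
 [ 0.43084952 -0.05879627  0.098     ]]
[[350.92557475 154.5411036 ]
 [373.87186679 209.71317126]]
```

View pics/a1.png

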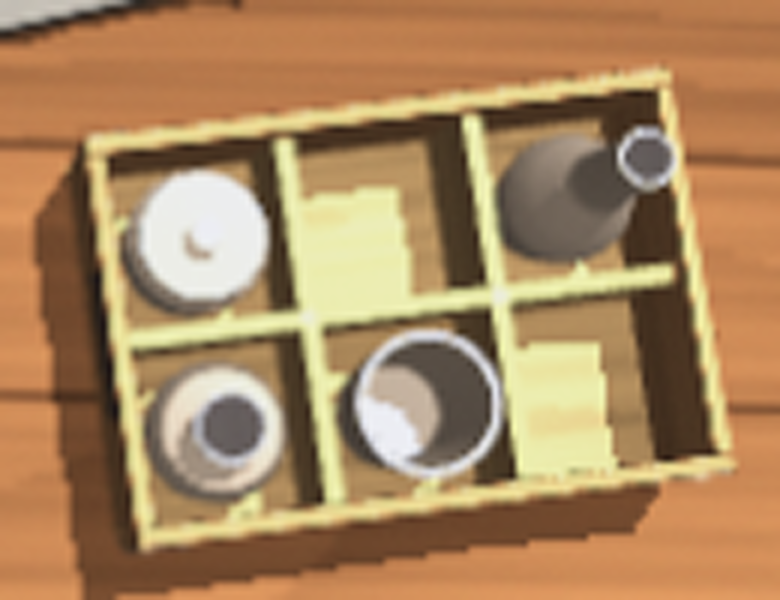

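View pics/a2.png

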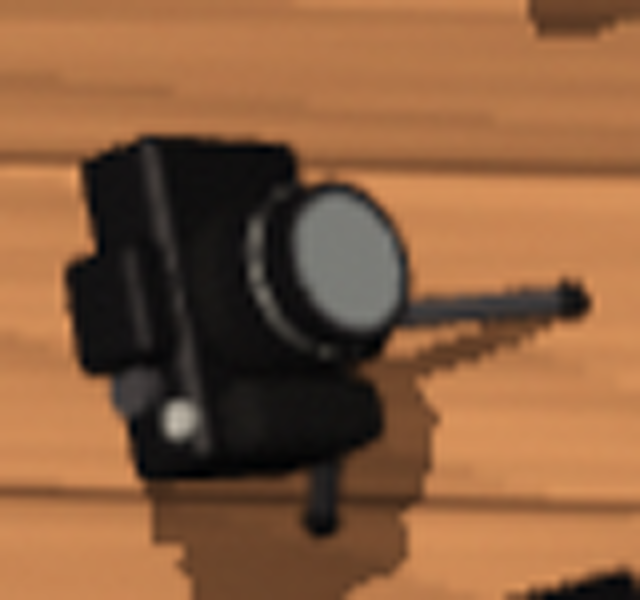

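View pics/a3.png

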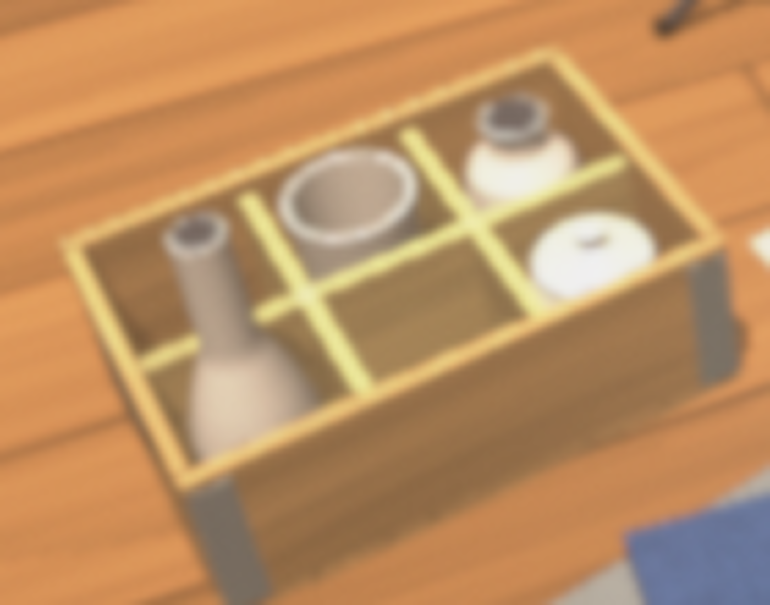

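View pics/a4.png

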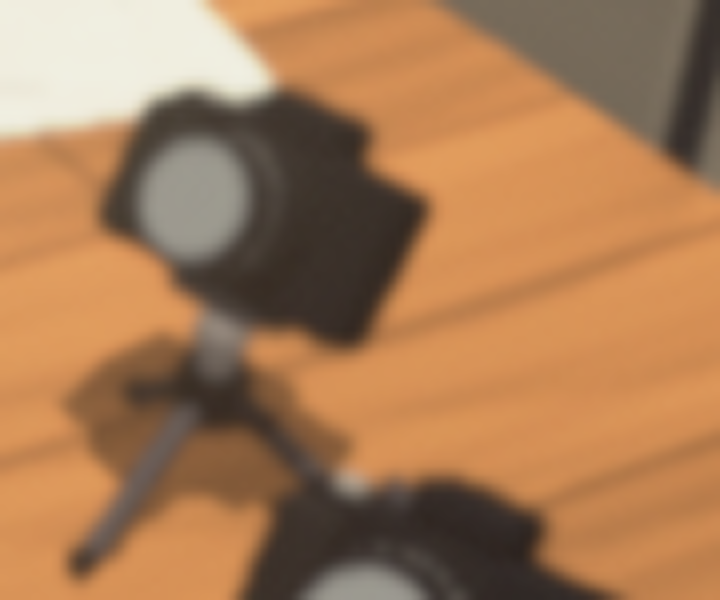

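```bash
cat > fit.py <<'E'
from h import *
t=load("top0");s=load("scene0")
q=lambda x,y,s,ox,oy:[(x+.5)/s-.5+ox,(y+.5)/s-.5+oy]
# vase mouth
mt=q(646,158,6,270,150); ms=q(197,233,5.5,100,180)
print("mouth top@.186",onz(t,[mt],.186)," scene",onz(s,[ms],.186))
def tri(a,b):
    d1=ray(t,[a])[0];d2=ray(s,[b])[0]
    A=np.c_[d1,-d2];k=np.linalg.lstsq(A,s["xyz"]-t["xyz"],rcond=None)[0]
    p1=t["xyz"]+d1*k[0];p2=s["xyz"]+d2*k[1];return p1,p2
print("mouth tri",tri(mt,ms))
# crate
ct=[q(*p,6,270,150) for p in [(90,140),(668,75),(733,465),(143,545)]]
cs=[q(*p,5.5,100,180) for p in [(718,243),(182,487),(68,243),(553,52)]]
def crate(p):
    c,sn=np.cos(p[2]),np.sin(p[2])
    L=np.array([[.095,.139],[.095,-.139],[-.095,-.139],[-.095,.139]])
    return np.c_[L@np.array([[c,sn],[-sn,c]])+p[:2],np.full(4,.098)]
for nm,cams in (("both",[(t,ct),(s,cs)]),("top",[(t,ct)]),("scene",[(s,cs)])):
    r=least_squares(lambda p:np.concatenate([(proj(c,crate(p))-u).ravel() for c,u in cams]),[.54,-.18,.1])
    print("crate",nm,r.x,np.abs(r.fun).max())
    p=r.x; c_,s_=np.cos(p[2]),np.sin(p[2])
    print(" vase cell centre",p[0]+c_*.045+s_*.09,p[1]+s_*.045-c_*.09)
# lens
lt=q(348,260,8,80,150); ls=q(192,198,8,330,130)
print("lens tri",tri(lt,ls))
def disk(c,seed,win=14):
    im=c["img"].astype(int); hsv=cv2.cvtColor(c["img"],cv2.COLOR_RGB2HSV)
    g=cv2.cvtColor(c["img"],cv2.COLOR_RGB2GRAY); 
    m=np.zeros((g.shape[0]+2,g.shape[1]+2),np.uint8)
    b=((g>80)&(hsv[...,1]<60)).astype(np.uint8)
    n,lab=cv2.connectedComponents(b,connectivity=4)
    k=(lab==lab[int(round(seed[1])),int(round(seed[0]))]).astype(np.uint8)
    cn=max(cv2.findContours(k,cv2.RETR_EXTERNAL,cv2.CHAIN_APPROX_NONE)[0],key=len)
    return k.sum(),cv2.fitEllipse(cn)
et=disk(t,lt);es=disk(s,ls);print(et,es,lt,ls)
def ell(e,n=24):
    (cx,cy),(a,b),th=e; f=np.linspace(0,2*np.pi,n,endpoint=False);th=np.radians(th)
    x=(a+1)/2*np.cos(f);y=(b+1)/2*np.sin(f)   # contour runs through pixel centres
    return np.c_[cx+x*np.cos(th)-y*np.sin(th),cy+x*np.sin(th)+y*np.cos(th)]
def axes(h,el): 
    x=np.array([np.cos(h)*np.cos(el),np.sin(h)*np.cos(el),np.sin(el)]);y=np.array([-np.sin(h),np.cos(h),0]);return x,y,np.cross(x,y)
def circ(p,el):
    x,y,z=axes(p[3],el);f=np.linspace(0,2*np.pi,72,endpoint=False)
    return p[:3]+p[4]*(np.cos(f)[:,None]*y+np.sin(f)[:,None]*z)
from math import pi
def mom(P):
    (c,(a,b),th)=cv2.fitEllipse(P.astype(np.float32)); th=np.radians(th)
    R2=np.array([[np.cos(th),-np.sin(th)],[np.sin(th),np.cos(th)]]);M=R2@np.diag([a/2,b/2])@R2.T
    return np.array([c[0],c[1],M[0,0],M[0,1],M[1,1]])
def run(cams,x0,tilt=pi/6):
    tg=[(c,mom(ell(e[1]))) for c,e in cams]
    r=least_squares(lambda p:np.concatenate([mom(proj(c,circ(p,tilt)))-m for c,m in tg]),x0,x_scale=[.01,.01,.01,.1,.01],diff_step=1e-3)
    return r
p0=tri(lt,ls)[0]
for nm,cams in (("both",[(t,et),(s,es)]),):
    r=run(cams,[*p0,-1.4,.025]);print("lens",nm,r.x,r.fun.round(2))
# heading from body's back edge & feet
e=onz(t,[q(150,140,8,80,150),q(205,455,8,80,150)],.17);d=e[0]-e[1];print("body y dir heading",np.arctan2(d[1],d[0])-pi/2)
print("feet",onz(t,[q(575,300,8,80,150),q(320,525,8,80,150)],.005), onz(s,[q(82,562,8,330,130)],.005))
E
python3 fit.py
```

```text
mouth top@.186 [[ 0.60094224 -0.26626516  0.186     ]]  scene [[ 0.60157771 -0.26460175  0.186     ]]
mouth tri (array([ 0.6009097 , -0.26620202,  0.18619632]), array([ 0.60126963, -0.26460547,  0.18574253]))
crate both [ 0.54521813 -0.18170052  0.14197388] 2.2161800931844624
 vase cell centre 0.6025001375530245 -0.2644276138565544
crate top [ 0.54486016 -0.18317217  0.14238537] 1.1706566636982245
 vase cell centre 0.6021762049794568 -0.26587568983421306
crate scene [ 0.54592024 -0.18040225  0.14106855] 1.8364849495841327
 vase cell centre 0.6031273248480506 -0.2631811673641825
lens tri (array([0.57312649, 0.39114768, 0.16683646]), array([0.5736282 , 0.39203846, 0.16716774]))
(np.uint64(167), ((122.99566650390625, 182.17555236816406), (11.403557777404785, 16.507957458496094), 156.69036865234375)) (np.uint64(197), ((353.89300537109375, 154.1568145751953), (14.158210754394531, 15.907379150390625), 16.80108070373535)) [123.0625, 182.0625] [353.5625, 154.3125]
lens both [ 0.57334802  0.39163412  0.16731252 -1.2253689   0.02403706] [-0.29 -0.2   0.5   0.38  0.26 -0.4   0.1  -0.33  0.05 -0.49]
body y dir heading -1.333025007618168
feet [[0.58212975 0.35329813 0.005     ]
 [0.49642038 0.44338917 0.005     ]] [[0.58017215 0.35776158 0.005     ]]
```

```bash
cat >> h.py <<'E'
# planned poses
VB=np.array([.601,-.2655,.008]); LENS=np.array([.5735,.3915,.167]); H=-1.315
VX=np.array([np.cos(H)*np.cos(np.pi/6),np.sin(H)*np.cos(np.pi/6),.5])
def toolrot(x,y):
    x=x/np.linalg.norm(x); y=y-x*(x@y); y/=np.linalg.norm(y); return np.c_[x,y,np.cross(x,y)]
def inc(obs,T,Rt,rows):
    R0=R.from_rotvec(obs["eef_rot"]); d=R0.inv().apply(np.array(T)-obs["ee_pos"])*100
    w=(R0.inv()*R.from_matrix(Rt)).as_rotvec()
    print("slide",d.round(2),"ang",w.round(3),"norm mm",np.linalg.norm(d)*10,"deg",np.degrees(np.linalg.norm(w)))
    print("min rows",max(np.linalg.norm(d)*10/62.5,np.degrees(np.linalg.norm(w))/10.7))
E
python3 - <<'E'
from h import *
from plant import monitor
o=monitor.observe(); print(R.from_rotvec(o["eef_rot"]).as_matrix().round(3))
a=np.radians(50); yaw=np.arctan2(VB[1],VB[0]); r=np.array([np.cos(yaw),np.sin(yaw),0]); up=np.array([0,0,1])
tx=np.cos(a)*r-np.sin(a)*up
ty=np.array([-r[1],r[0],0])
g=VB+up*.138
for sgn in (1,-1):
    Rt=toolrot(tx,sgn*ty); print(sgn,Rt.round(3)); 
    inc(o,g+tx*(.0187-.12),Rt,0)
    print("target tcp",g+tx*(.0187-.12), g+tx*.0187)
E
```

```text
[[-0.     0.306 -0.952]
 [ 0.001 -0.952 -0.306]
 [-1.    -0.002 -0.   ]]
1 [[ 0.588  0.404  0.701]
 [-0.26   0.915 -0.31 ]
 [-0.766 -0.     0.643]]
slide [  0.73 -13.12 -44.23] ang [-2.293 -0.319  0.835] norm mm 461.42389168138914 deg 141.00515263150243
min rows 13.178051647803965
target tcp [ 0.54143861 -0.23918794  0.2236003 ] [ 0.61199504 -0.27035721  0.13167497]
-1 [[ 0.588 -0.404 -0.701]
 [-0.26  -0.915  0.31 ]
 [-0.766  0.    -0.643]]
slide [  0.73 -13.12 -44.23] ang [0.696 0.667 0.255] norm mm 461.42389168138914 deg 57.13817668331381
min rows 7.382782266902226
target tcp [ 0.54143861 -0.23918794  0.2236003 ] [ 0.61199504 -0.27035721  0.13167497]
```

Request:
{"op": "step_arm", "data": {
  "increments": [
    {"claw": -1,"slide": [0,0,-3],"angular": [0.15,0,0]},
    {"claw": -1,"slide": [0,0,-6],"angular": [0.15,0.1,0]}
  ]
}}

```text
time_s: 0.4
ee_pos: [0.2193, -0.4802, 0.2303]
eef_rot: [2.251, 0.193, -2.035]
ft_force: [0.1, -0.1, -0.3]
width: 0.0852
```

```bash
python3 -c "
from plant import monitor
o=monitor.observe();print(o)"
```

```text
{'time_s': 0.4, 'joints': array([-1.20420469,  0.25634367, -0.15038085,  1.15335171,  0.1018929 ,
        1.77644404]), 'qvel': array([-0.04560716, -0.05119147, -0.10964745, -0.16185261,  0.80370733,
       -0.06135994]), 'tau': array([  0.59752196, -40.19496918,  25.86466312,   0.15501201,
        -0.35077228,   0.32413166]), 'ee_pos': array([ 0.21927594, -0.48018665,  0.23025416]), 'eef_rot': array([ 2.2514321 ,  0.19330006, -2.03458023]), 'ft_force': array([ 0.10423666, -0.05214818, -0.25756899]), 'moment': array([0.02685088, 0.12916933, 0.03780878]), 'width': 0.08517550505336778}
```

```bash
cat >> h.py <<'E'
def pose(yaw,pitch,q6):
    r=np.array([np.cos(yaw),np.sin(yaw),0]);t=np.array([-r[1],r[0],0])
    x=np.cos(pitch)*r-np.sin(pitch)*np.array([0,0,1.]); z=np.cross(x,t)
    return np.c_[x,np.cos(q6)*t+np.sin(q6)*z,np.cross(x,np.cos(q6)*t+np.sin(q6)*z)]
def rows(obs,Ts,Rs,claw):
    import json
    R0=R.from_rotvec(obs["eef_rot"]);out=[]
    for T,Rt in zip(Ts,Rs):
        d=R0.inv().apply(np.array(T)-obs["ee_pos"])*100; w=(R0.inv()*R.from_matrix(Rt)).as_rotvec()
        out.append({"claw":claw,"slide":[round(float(v),1) for v in d],"angular":[round(float(v),2) for v in w]})
    print(json.dumps(out))
E
python3 - <<'E'
from h import *
from plant import monitor
o=monitor.observe(); p=o["ee_pos"]
T1=np.array([.5414,-.2392,.2236])
y0,r0=np.arctan2(p[1],p[0]),np.hypot(*p[:2]); y1,r1=np.arctan2(T1[1],T1[0]),np.hypot(*T1[:2])
Ts,Rs=[],[]
for f in np.linspace(1/12,1,12):
    y=y0+f*(y1-y0);r=r0+f*(r1-r0)
    Ts.append([r*np.cos(y),r*np.sin(y),p[2]+f*(T1[2]-p[2])+.04*np.sin(np.pi*f)])
    Rs.append(pose(y,np.radians(90-40*f),1.67*(1-f)))
rows(o,Ts,Rs,-1)
E
```

```text
[{"claw": -1, "slide": [-0.6, -0.4, -3.3], "angular": [-0.37, -0.09, 0.05]}, {"claw": -1, "slide": [-1.2, -1.1, -6.6], "angular": [-0.57, -0.09, 0.1]}, {"claw": -1, "slide": [-1.6, -1.9, -9.9], "angular": [-0.77, -0.09, 0.15]}, {"claw": -1, "slide": [-1.9, -3.0, -13.1], "angular": [-0.97, -0.09, 0.2]}, {"claw": -1, "slide": [-1.9, -4.2, -16.3], "angular": [-1.17, -0.1, 0.26]}, {"claw": -1, "slide": [-1.6, -5.7, -19.3], "angular": [-1.37, -0.11, 0.32]}, {"claw": -1, "slide": [-1.1, -7.4, -22.3], "angular": [-1.56, -0.13, 0.38]}, {"claw": -1, "slide": [-0.4, -9.2, -25.2], "angular": [-1.76, -0.15, 0.45]}, {"claw": -1, "slide": [0.6, -11.3, -27.9], "angular": [-1.94, -0.18, 0.52]}, {"claw": -1, "slide": [1.8, -13.5, -30.6], "angular": [-2.13, -0.22, 0.59]}, {"claw": -1, "slide": [3.1, -16.0, -33.1], "angular": [-2.31, -0.26, 0.68]}, {"claw": -1, "slide": [4.5, -18.6, -35.4], "angular": [-2.48, -0.31, 0.77]}]
```

Request:
{"op": "step_arm", "data": {
  "increments": [
    {"claw": -1,"slide": [-0.6,-0.4,-3.3],"angular": [-0.18,-0.04,0.05]},
    {"claw": -1,"slide": [-1.2,-1.1,-6.6],"angular": [-0.36,-0.06,0.08]},
    {"claw": -1,"slide": [-1.6,-1.9,-9.9],"angular": [-0.53,-0.09,0.1]},
    {"claw": -1,"slide": [-1.9,-3.0,-13.1],"angular": [-0.7,-0.09,0.14]},
    {"claw": -1,"slide": [-1.9,-4.2,-16.3],"angular": [-0.87,-0.1,0.18]},
    {"claw": -1,"slide": [-1.6,-5.7,-19.3],"angular": [-1.04,-0.1,0.22]},
    {"claw": -1,"slide": [-1.1,-7.4,-22.3],"angular": [-1.2,-0.1,0.26]},
    {"claw": -1,"slide": [-0.4,-9.2,-25.2],"angular": [-1.37,-0.11,0.32]},
    {"claw": -1,"slide": [0.6,-11.3,-27.9],"angular": [-1.54,-0.13,0.38]},
    {"claw": -1,"slide": [1.8,-13.5,-30.6],"angular": [-1.7,-0.15,0.44]},
    {"claw": -1,"slide": [1.8,-13.5,-30.6],"angular": [-1.86,-0.17,0.5]},
    {"claw": -1,"slide": [1.8,-13.5,-30.6],"angular": [-2.02,-0.2,0.55]}
  ]
}}

```text
time_s: 1.9
ee_pos: [0.4994, -0.2965, 0.2439]
eef_rot: [0.605, 0.897, -0.7]
ft_force: [-0.1, -0.7, -0.1]
width: 0.0853
```

```bash
cat > go.py <<'E'
from h import *
from plant import monitor, read_camera
import sys
o=monitor.observe(); print(o["joints"].round(3),o["ee_pos"],o["time_s"])
a=float(sys.argv[1]); g=float(sys.argv[2])  # distance back, height on vase
yaw=np.arctan2(VB[1],VB[0]); Rt=pose(yaw,np.radians(50),0)
T=VB+[0,0,g]+Rt[:,0]*(.0187-a)
inc(o,T,Rt,0)
E
python3 go.py .12 .138
```

```text
[-0.518 -0.006 -0.599  0.429 -0.032  0.399] [ 0.49940109 -0.29647844  0.24394239] 1.9
slide [ 1.93  6.42 -3.11] ang [-0.479 -0.13   0.121] norm mm 73.91316344134799 deg 29.253401501559118
min rows 2.7339627571550578
```

Request:
{"op": "step_arm", "data": {
  "increments": [
    {"claw": -1,"slide": [0.5,2.0,-1.0],"angular": [-0.16,-0.04,0.04]},
    {"claw": -1,"slide": [1.2,4.4,-2.1],"angular": [-0.32,-0.09,0.08]},
    {"claw": -1,"slide": [1.9,6.4,-3.1],"angular": [-0.48,-0.13,0.12]},
    {"claw": -1,"slide": [1.9,6.4,-3.1],"angular": [-0.48,-0.13,0.12]},
    {"claw": -1,"slide": [1.9,6.4,-3.1],"angular": [-0.48,-0.13,0.12]}
  ]
}}

```text
time_s: 2.52
ee_pos: [0.5412, -0.2398, 0.2243]
eef_rot: [0.182, 0.86, -0.391]
ft_force: [-0.5, 0.9, -0.5]
width: 0.0853
```

```bash
python3 go.py .12 .138; python3 go.py .0 .138
python3 - <<'E'
from h import *
from plant import read_camera
c=read_camera("wrist"); np.savez("pics/wrist1.npz",**c)
im=c["img"][:,:,::-1].copy()
for P in (VB+[0,0,.178],VB+[0,0,.138]):
    u=proj(c,P)[0];print(u); cv2.circle(im,tuple(int(v) for v in u),3,(0,0,255),-1)
cv2.imwrite("pics/wrist1.png",im)
E
```

```text
[-0.416 -0.022 -0.785  0.11  -0.001  0.001] [ 0.54120718 -0.2397833   0.22428709] 2.525
slide [ 0.05  0.06 -0.05] ang [-0.001 -0.     0.001] norm mm 0.9379210709985409 deg 0.1029621576432895
min rows 0.015006737135976654
[-0.416 -0.022 -0.785  0.11  -0.001  0.001] [ 0.54120718 -0.2397833   0.22428709] 2.525
slide [12.05  0.08 -0.04] ang [-0.001 -0.     0.001] norm mm 120.51012669672568 deg 0.1029621576432895
min rows 1.9281620271476108
[257.80574826 241.77569116]
[257.72180358 194.21855402]
```

View pics/wrist1.png

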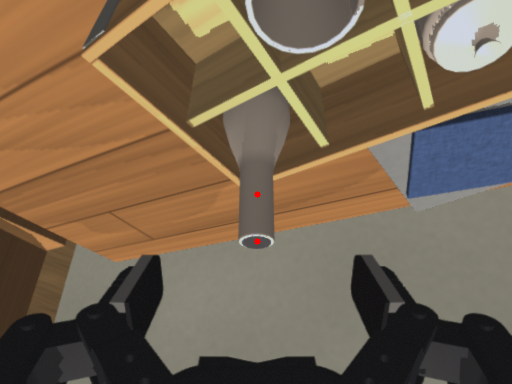

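Request:
{"op": "step_arm", "data": {
  "increments": [
    {"claw": -1,"slide": [2.5,0,0],"angular": [0,0,0]},
    {"claw": -1,"slide": [5,0,0],"angular": [0,0,0]},
    {"claw": -1,"slide": [7.5,0,0],"angular": [0,0,0]},
    {"claw": -1,"slide": [10,0,0],"angular": [0,0,0]},
    {"claw": -1,"slide": [12,0,0],"angular": [0,0,0]},
    {"claw": -1,"slide": [12,0,0],"angular": [0,0,0]},
    {"claw": -1,"slide": [12,0,0],"angular": [0,0,0]}
  ]
}}

```text
time_s: 3.45
ee_pos: [0.6122, -0.2719, 0.1337]
eef_rot: [0.182, 0.858, -0.392]
ft_force: [-0.4, 0.5, 0.9]
width: 0.0855
```

```bash
python3 go.py .0 .138
python3 - <<'E'
from h import *
from plant import read_camera
for n in ("wrist","top"):
    c=read_camera(n); np.savez(f"pics/{n}2.npz",**c); cv2.imwrite(f"pics/{n}2.png",c["img"][:,:,::-1])
E
```

```text
[-0.418  0.238 -0.786 -0.153 -0.001  0.001] [ 0.61221838 -0.27194193  0.13365071] 3.45
slide [ 0.1   0.14 -0.19] ang [-0.002  0.001  0.002] norm mm 2.5425924304807785 deg 0.16474952073864635
min rows 0.040681478887692454
```

View pics/wrist2.png

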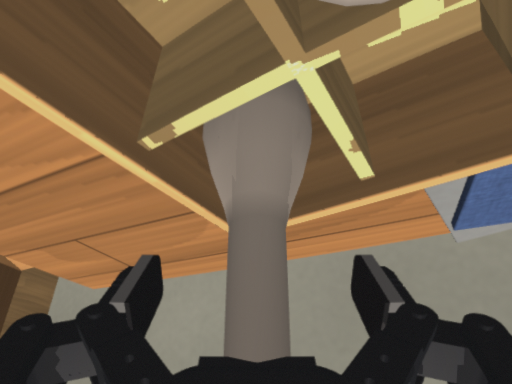

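Request:
{"op": "step_arm", "data": {
  "increments": [
    {"claw": 1,"slide": [0,0.1,0],"angular": [0,0,0]},
    {"claw": 1,"slide": [0,0.1,0],"angular": [0,0,0]},
    {"claw": 1,"slide": [0,0.1,0],"angular": [0,0,0]},
    {"claw": 1,"slide": [0,0.1,0],"angular": [0,0,0]},
    {"claw": 1,"slide": [0,0.1,0],"angular": [0,0,0]},
    {"claw": 1,"slide": [0,0.1,0],"angular": [0,0,0]},
    {"claw": 1,"slide": [0,0.1,0],"angular": [0,0,0]},
    {"claw": 1,"slide": [0,0.1,0],"angular": [0,0,0]}
  ],
  "newtons": 60
}}

```text
time_s: 4.55
ee_pos: [0.6128, -0.2711, 0.1344]
eef_rot: [0.181, 0.857, -0.392]
ft_force: [-0.6, -0.9, 2.0]
width: 0.0251
```

```bash
python3 go.py .0 .138
python3 - <<'E'
from h import *
from plant import monitor,read_camera
o=monitor.observe();print(o["width"],o["ft_force"],o["moment"])
c=read_camera("wrist"); np.savez("pics/wrist3.npz",**c); cv2.imwrite("pics/wrist3.png",c["img"][:,:,::-1])
T=o["ee_pos"]; Rm=R.from_rotvec(o["eef_rot"]).as_matrix()
rows(o,[T+[0,0,.02*i] for i in range(1,11)],[Rm]*10,1)
E
```

```text
[-0.415  0.237 -0.787 -0.153 -0.003  0.002] [ 0.61284835 -0.27105335  0.13441999] 4.55
slide [ 0.14  0.03 -0.26] ang [-0.001  0.003  0.002] norm mm 2.9576789273792143 deg 0.20789633522225517
min rows 0.04732286283806743
0.025121052796547864 [-0.59403671 -0.89106648  1.98304558] [-0.07539125  0.34415228 -0.11547173]
[{"claw": 1, "slide": [-1.5, -0.0, 1.3], "angular": [-0.0, -0.0, 0.0]}, {"claw": 1, "slide": [-3.1, -0.0, 2.6], "angular": [-0.0, -0.0, 0.0]}, {"claw": 1, "slide": [-4.6, -0.0, 3.9], "angular": [-0.0, -0.0, 0.0]}, {"claw": 1, "slide": [-6.1, -0.0, 5.2], "angular": [-0.0, -0.0, 0.0]}, {"claw": 1, "slide": [-7.6, -0.0, 6.4], "angular": [-0.0, -0.0, 0.0]}, {"claw": 1, "slide": [-9.2, -0.0, 7.7], "angular": [-0.0, -0.0, 0.0]}, {"claw": 1, "slide": [-10.7, -0.0, 9.0], "angular": [-0.0, -0.0, 0.0]}, {"claw": 1, "slide": [-12.2, -0.0, 10.3], "angular": [-0.0, -0.0, 0.0]}, {"claw": 1, "slide": [-13.8, -0.0, 11.6], "angular": [-0.0, -0.0, 0.0]}, {"claw": 1, "slide": [-15.3, -0.0, 12.9], "angular": [-0.0, -0.0, 0.0]}]
```

View pics/wrist3.png

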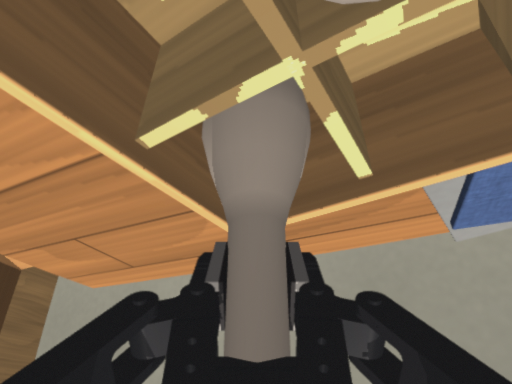

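Request:
{"op": "step_arm", "data": {
  "increments": [
    {"claw": 1,"slide": [-0.8,0,0.7],"angular": [0,0,0]},
    {"claw": 1,"slide": [-2.2,0,1.9],"angular": [0,0,0]},
    {"claw": 1,"slide": [-3.7,0,3.1],"angular": [0,0,0]},
    {"claw": 1,"slide": [-5.3,0,4.5],"angular": [0,0,0]},
    {"claw": 1,"slide": [-6.9,0,5.8],"angular": [0,0,0]},
    {"claw": 1,"slide": [-8.5,0,7.1],"angular": [0,0,0]},
    {"claw": 1,"slide": [-10.1,0,8.5],"angular": [0,0,0]},
    {"claw": 1,"slide": [-11.5,0,9.7],"angular": [0,0,0]},
    {"claw": 1,"slide": [-12.3,0,10.3],"angular": [0,0,0]},
    {"claw": 1,"slide": [-12.3,0,10.3],"angular": [0,0,0]},
    {"claw": 1,"slide": [-12.3,0,10.3],"angular": [0,0,0]}
  ],
  "newtons": 60
}}

```text
time_s: 5.98
ee_pos: [0.6114, -0.2702, 0.2931]
eef_rot: [0.182, 0.86, -0.391]
ft_force: [0.1, 0.3, -2.9]
width: 0.025
```

Run:
```python
from h import *
from plant import monitor,read_camera
o=monitor.observe();print(o["width"],o["ft_force"],o["joints"],o["ee_pos"])
for n in ("wrist","scene","top"):
    c=read_camera(n); np.savez(f"pics/{n}4.npz",**c); cv2.imwrite(f"pics/{n}4.png",c["img"][:,:,::-1])
```

```text
0.0249660108603486 [ 0.12481562  0.34747443 -2.89548359] [-0.41490093  0.04544917 -0.51440136  0.31299552 -0.00256803  0.0021376 ] [ 0.61143706 -0.27021901  0.29313608]
```

View pics/scene4.png

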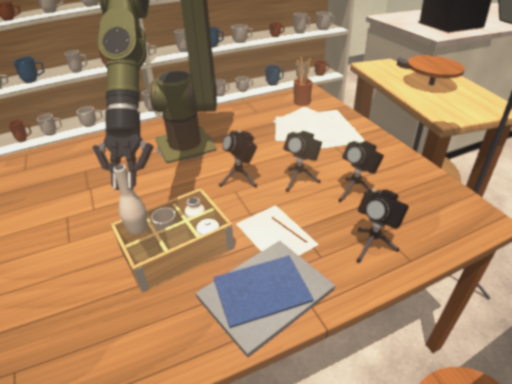

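View pics/wrist4.png

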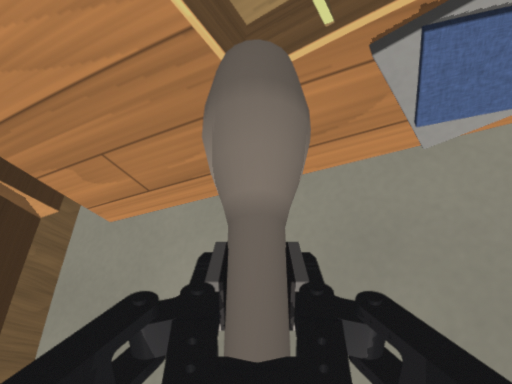

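```bash
cat > plan.py <<'E'
from h import *
T0=np.array([.61284835,-.27105335,.13441999]); 
R0=pose(np.arctan2(VB[1],VB[0]),np.radians(50),0)
pv=R0.T@(VB-T0); av=R0.T@np.array([0,0,1.])
def final(d,lens=LENS,vx=VX,phi=0,pv=pv,av=av):
    rh=np.array([-vx[1],vx[0],0]);rh/=np.linalg.norm(rh)   # horizontal, perpendicular to the lens axis
    rp=np.cos(phi)*rh+np.sin(phi)*np.cross(vx,rh)
    # tool r-direction component perpendicular to av
    xt=np.array([1.,0,0]);xt=xt-av*(av@xt);xt/=np.linalg.norm(xt)
    A=np.c_[av,xt,np.cross(av,xt)];B=np.c_[vx,rp,np.cross(vx,rp)]
    Rf=B@A.T; foot=lens+d*vx; return foot-Rf@pv,Rf
E
python3 - <<'E'
from plan import *
for ph in (-40,-20,0,20,40,60):
    T,Rf=final(.11,phi=np.radians(ph))
    x,y,z=Rf.T
    print(ph,"T",T.round(3),"x",x.round(2),"cam",(T-.142*x-.079*z).round(3),"wrist.25",(T-.25*x).round(3))
E
```

```text
-40 T [0.636 0.192 0.278] x [ 0.36  0.57 -0.74] cam [0.524 0.161 0.391] wrist.25 [0.546 0.05  0.463]
-20 T [0.638 0.194 0.281] x [ 0.44  0.69 -0.57] cam [0.506 0.135 0.355] wrist.25 [0.527 0.022 0.424]
0 T [0.638 0.197 0.285] x [ 0.45  0.8  -0.38] cam [0.504 0.11  0.314] wrist.25 [ 0.524 -0.005  0.381]
20 T [0.637 0.199 0.289] x [ 0.39  0.9  -0.19] cam [0.518 0.089 0.273] wrist.25 [ 0.54  -0.027  0.337]
40 T [0.634 0.2   0.292] x [ 0.26  0.97 -0.03] cam [0.547 0.075 0.237] wrist.25 [ 0.57  -0.042  0.299]
60 T [0.63  0.201 0.295] x [0.07 0.99 0.1 ] cam [0.586 0.069 0.21 ] wrist.25 [ 0.612 -0.048  0.27 ]
```

```bash
cat > seg.py <<'E'
from plan import *
from plant import monitor
from scipy.spatial.transform import Slerp
import sys
N=int(sys.argv[1]); n=int(sys.argv[2]); d=float(sys.argv[3])
o=monitor.observe(); R1=R.from_rotvec(o["eef_rot"]); f0=o["ee_pos"]+R1.apply(pv)
Tf,Rf=final(d,phi=np.radians(-30)); ff=Tf+Rf@pv
print("foot now",f0,"axis",R1.apply(av),"->",ff,Tf,o["joints"].round(2),o["time_s"])
S=Slerp([0,1],R.concatenate([R1,R.from_matrix(Rf)])); print("deg",np.degrees((R1.inv()*R.from_matrix(Rf)).magnitude()))
fr=np.arange(1,n+1)/N
Ts=[(1-f)*f0+f*ff+np.array([0,0,float(sys.argv[4])*np.sin(np.pi*f)])-S(f).apply(pv) for f in fr]; Rs=[S(f).as_matrix() for f in fr]
rows(o,Ts,Rs,1); print(np.array(Ts).round(3)[::4])
E
python3 seg.py 33 11 .15 .04
```

```text
foot now [ 0.5998815  -0.26493752  0.16692125] axis [-6.42383484e-05  7.49899527e-04  9.99999717e-01] -> [0.60636773 0.26582298 0.242     ] [0.64574758 0.15944558 0.29932637] [-0.41  0.05 -0.51  0.31 -0.    0.  ] 6.125
deg 60.602018614914726
[{"claw": 1, "slide": [-0.7, 1.2, 0.1], "angular": [0.01, 0.02, 0.02]}, {"claw": 1, "slide": [-1.4, 2.3, 0.1], "angular": [0.03, 0.04, 0.05]}, {"claw": 1, "slide": [-2.1, 3.5, 0.1], "angular": [0.04, 0.05, 0.07]}, {"claw": 1, "slide": [-2.7, 4.6, 0.2], "angular": [0.05, 0.07, 0.09]}, {"claw": 1, "slide": [-3.4, 5.8, 0.2], "angular": [0.07, 0.09, 0.11]}, {"claw": 1, "slide": [-4.0, 6.9, 0.2], "angular": [0.08, 0.11, 0.14]}, {"claw": 1, "slide": [-4.6, 8.1, 0.1], "angular": [0.1, 0.13, 0.16]}, {"claw": 1, "slide": [-5.2, 9.3, 0.1], "angular": [0.11, 0.14, 0.18]}, {"claw": 1, "slide": [-5.7, 10.5, -0.0], "angular": [0.12, 0.16, 0.2]}, {"claw": 1, "slide": [-6.2, 11.6, -0.1], "angular": [0.14, 0.18, 0.23]}, {"claw": 1, "slide": [-6.7, 12.8, -0.3], "angular": [0.15, 0.2, 0.25]}]
[[ 0.613 -0.258  0.299]
 [ 0.617 -0.209  0.32 ]
 [ 0.621 -0.16   0.337]]
```

Request:
{"op": "step_arm", "data": {
  "increments": [
    {"claw": 1,"slide": [-0.7,1.0,0.1],"angular": [0.01,0.02,0.02]},
    {"claw": 1,"slide": [-1.4,2.3,0.1],"angular": [0.03,0.04,0.05]},
    {"claw": 1,"slide": [-2.1,3.5,0.1],"angular": [0.04,0.05,0.07]},
    {"claw": 1,"slide": [-2.7,4.6,0.2],"angular": [0.05,0.07,0.09]},
    {"claw": 1,"slide": [-3.4,5.8,0.2],"angular": [0.07,0.09,0.11]},
    {"claw": 1,"slide": [-4.0,6.9,0.2],"angular": [0.08,0.11,0.14]},
    {"claw": 1,"slide": [-4.6,8.1,0.1],"angular": [0.1,0.13,0.16]},
    {"claw": 1,"slide": [-5.2,9.3,0.1],"angular": [0.11,0.14,0.18]},
    {"claw": 1,"slide": [-5.7,10.5,0],"angular": [0.12,0.16,0.2]},
    {"claw": 1,"slide": [-6.2,11.6,-0.1],"angular": [0.14,0.18,0.23]},
    {"claw": 1,"slide": [-6.7,12.8,-0.3],"angular": [0.15,0.2,0.25]}
  ],
  "newtons": 60
}}

```text
time_s: 7.5
ee_pos: [0.6223, -0.1344, 0.3428]
eef_rot: [0.47, 0.992, -0.204]
ft_force: [-0.1, 0.6, -1.9]
width: 0.0249
```

```bash
python3 seg.py 23 12 .15 .0
```

```text
foot now [ 0.60111967 -0.08726959  0.22669696] axis [ 0.07266844 -0.33672711  0.93879399] -> [0.60636773 0.26582298 0.242     ] [0.64574758 0.15944558 0.29932637] [-0.32  0.05 -0.28  0.71  0.21  0.21] 7.5
deg 40.23903496003448
[{"claw": 1, "slide": [0.2, 1.1, -0.5], "angular": [0.01, 0.02, 0.02]}, {"claw": 1, "slide": [0.4, 2.1, -1.1], "angular": [0.03, 0.03, 0.04]}, {"claw": 1, "slide": [0.6, 3.2, -1.6], "angular": [0.04, 0.05, 0.07]}, {"claw": 1, "slide": [0.8, 4.3, -2.1], "angular": [0.05, 0.07, 0.09]}, {"claw": 1, "slide": [1.0, 5.4, -2.7], "angular": [0.07, 0.08, 0.11]}, {"claw": 1, "slide": [1.3, 6.5, -3.3], "angular": [0.08, 0.1, 0.13]}, {"claw": 1, "slide": [1.5, 7.5, -3.8], "angular": [0.09, 0.12, 0.15]}, {"claw": 1, "slide": [1.7, 8.6, -4.4], "angular": [0.1, 0.14, 0.17]}, {"claw": 1, "slide": [2.0, 9.7, -5.0], "angular": [0.12, 0.15, 0.2]}, {"claw": 1, "slide": [2.3, 10.8, -5.6], "angular": [0.13, 0.17, 0.22]}, {"claw": 1, "slide": [2.5, 11.9, -6.2], "angular": [0.14, 0.19, 0.24]}, {"claw": 1, "slide": [2.8, 13.0, -6.8], "angular": [0.16, 0.2, 0.26]}]
[[ 0.623 -0.122  0.342]
 [ 0.627 -0.074  0.337]
 [ 0.632 -0.024  0.331]]
```

Request:
{"op": "step_arm", "data": {
  "increments": [
    {"claw": 1,"slide": [0.2,1.1,-0.5],"angular": [0.01,0.02,0.02]},
    {"claw": 1,"slide": [0.4,2.1,-1.1],"angular": [0.03,0.03,0.04]},
    {"claw": 1,"slide": [0.6,3.2,-1.6],"angular": [0.04,0.05,0.07]},
    {"claw": 1,"slide": [0.8,4.3,-2.1],"angular": [0.05,0.07,0.09]},
    {"claw": 1,"slide": [1.0,5.4,-2.7],"angular": [0.07,0.08,0.11]},
    {"claw": 1,"slide": [1.3,6.5,-3.3],"angular": [0.08,0.1,0.13]},
    {"claw": 1,"slide": [1.5,7.5,-3.8],"angular": [0.09,0.12,0.15]},
    {"claw": 1,"slide": [1.7,8.6,-4.4],"angular": [0.1,0.14,0.17]},
    {"claw": 1,"slide": [2.0,9.7,-5.0],"angular": [0.12,0.15,0.2]},
    {"claw": 1,"slide": [2.3,10.8,-5.6],"angular": [0.13,0.17,0.22]},
    {"claw": 1,"slide": [2.5,11.9,-6.2],"angular": [0.14,0.19,0.24]},
    {"claw": 1,"slide": [2.8,13.0,-6.8],"angular": [0.16,0.2,0.26]}
  ],
  "newtons": 60
}}

```text
time_s: 9.0
ee_pos: [0.6351, 0.014, 0.3255]
eef_rot: [0.773, 1.102, -0.001]
ft_force: [0.3, 0.1, -2.8]
width: 0.0253
```

```bash
python3 seg.py 11 11 .15 .0
```

```text
foot now [0.60480013 0.09766408 0.23476246] axis [ 0.14568866 -0.63966161  0.75472369] -> [0.60636773 0.26582298 0.242     ] [0.64574758 0.15944558 0.29932637] [-0.21  0.11 -0.29  0.72  0.47  0.44] 9.0
deg 19.236929141675738
[{"claw": 1, "slide": [0.7, 0.9, -0.7], "angular": [0.01, 0.02, 0.02]}, {"claw": 1, "slide": [1.4, 1.7, -1.4], "angular": [0.03, 0.03, 0.04]}, {"claw": 1, "slide": [2.1, 2.6, -2.1], "angular": [0.04, 0.05, 0.07]}, {"claw": 1, "slide": [2.8, 3.5, -2.8], "angular": [0.05, 0.07, 0.09]}, {"claw": 1, "slide": [3.5, 4.4, -3.5], "angular": [0.06, 0.09, 0.11]}, {"claw": 1, "slide": [4.2, 5.3, -4.2], "angular": [0.08, 0.1, 0.13]}, {"claw": 1, "slide": [4.9, 6.2, -4.9], "angular": [0.09, 0.12, 0.15]}, {"claw": 1, "slide": [5.6, 7.0, -5.6], "angular": [0.1, 0.14, 0.17]}, {"claw": 1, "slide": [6.4, 7.9, -6.4], "angular": [0.11, 0.16, 0.2]}, {"claw": 1, "slide": [7.1, 8.8, -7.1], "angular": [0.13, 0.17, 0.22]}, {"claw": 1, "slide": [7.9, 9.7, -7.9], "angular": [0.14, 0.19, 0.24]}]
[[0.636 0.027 0.323]
 [0.64  0.079 0.315]
 [0.644 0.132 0.305]]
```

Request:
{"op": "step_arm", "data": {
  "increments": [
    {"claw": 1,"slide": [0.7,0.9,-0.7],"angular": [0.01,0.02,0.02]},
    {"claw": 1,"slide": [1.4,1.7,-1.4],"angular": [0.03,0.03,0.04]},
    {"claw": 1,"slide": [2.1,2.6,-2.1],"angular": [0.04,0.05,0.07]},
    {"claw": 1,"slide": [2.8,3.5,-2.8],"angular": [0.05,0.07,0.09]},
    {"claw": 1,"slide": [3.5,4.4,-3.5],"angular": [0.06,0.09,0.11]},
    {"claw": 1,"slide": [4.2,5.3,-4.2],"angular": [0.08,0.1,0.13]},
    {"claw": 1,"slide": [4.9,6.2,-4.9],"angular": [0.09,0.12,0.15]},
    {"claw": 1,"slide": [5.6,7.0,-5.6],"angular": [0.1,0.14,0.17]},
    {"claw": 1,"slide": [6.4,7.9,-6.4],"angular": [0.11,0.16,0.2]},
    {"claw": 1,"slide": [7.1,8.8,-7.1],"angular": [0.13,0.17,0.22]},
    {"claw": 1,"slide": [7.9,9.7,-7.9],"angular": [0.14,0.19,0.24]},
    {"claw": 1,"slide": [7.9,9.7,-7.9],"angular": [0.14,0.19,0.24]}
  ],
  "newtons": 60
}}

```text
time_s: 10.5
ee_pos: [0.645, 0.16, 0.298]
eef_rot: [1.045, 1.193, 0.203]
ft_force: [-0.3, 0.4, -2.8]
width: 0.0253
```

```bash
python3 seg.py 4 4 .11 .0
cat > look.py <<'E'
from plan import *
from plant import read_camera,monitor
import sys
k=sys.argv[1]
o=monitor.observe();R1=R.from_rotvec(o["eef_rot"]);f=o["ee_pos"]+R1.apply(pv);a=R1.apply(av)
b=np.cross(a,[0,0,1]);b/=np.linalg.norm(b);c2=np.cross(a,b)
for n,box in (("scene",(270,90,130,100)),("top",(80,140,130,100)),("wrist",None)):
    c=read_camera(n); np.savez(f"pics/{n}{k}.npz",**c); cv2.imwrite(f"pics/{n}{k}.png",c["img"][:,:,::-1])
    if box:
        x0,y0,w,h=box;s=6;im=cv2.resize(c["img"][y0:y0+h,x0:x0+w,::-1],None,fx=s,fy=s,interpolation=cv2.INTER_CUBIC)
        def dr(P,col,cl):
            u=((proj(c,P)-[x0,y0]+.5)*s-.5).round().astype(np.int32);cv2.polylines(im,[u],cl,col,1)
        th=np.linspace(0,6.28,40)[:,None]
        for hh,rr in ((0,.024),(.045,.031),(.178,.013)): dr(f+a*hh+rr*(np.cos(th)*b+np.sin(th)*c2),(0,0,255),True)
        dr(np.array([f,f+a*.178]),(0,0,255),False); dr(np.array([LENS,LENS+VX*.14]),(0,255,0),False)
        cv2.imwrite(f"pics/{n}{k}z.png",im)
E
python3 look.py 5
```

```text
foot now [0.60552481 0.26645812 0.24084068] axis [ 0.21990631 -0.83854081  0.49848824] -> [0.597603   0.29933686 0.222     ] [0.63698285 0.19295945 0.27932637] [-0.08  0.18 -0.4   0.49  0.72  0.7 ] 10.5
deg 0.10589801978252798
[{"claw": 1, "slide": [0.7, 0.0, -0.6], "angular": [-0.0, -0.0, -0.0]}, {"claw": 1, "slide": [1.5, 0.0, -1.2], "angular": [-0.0, -0.0, -0.0]}, {"claw": 1, "slide": [2.2, 0.1, -1.9], "angular": [-0.0, -0.0, -0.0]}, {"claw": 1, "slide": [3.0, 0.1, -2.5], "angular": [-0.0, -0.0, -0.0]}]
[[0.643 0.168 0.293]]
```

View pics/scene5z.png

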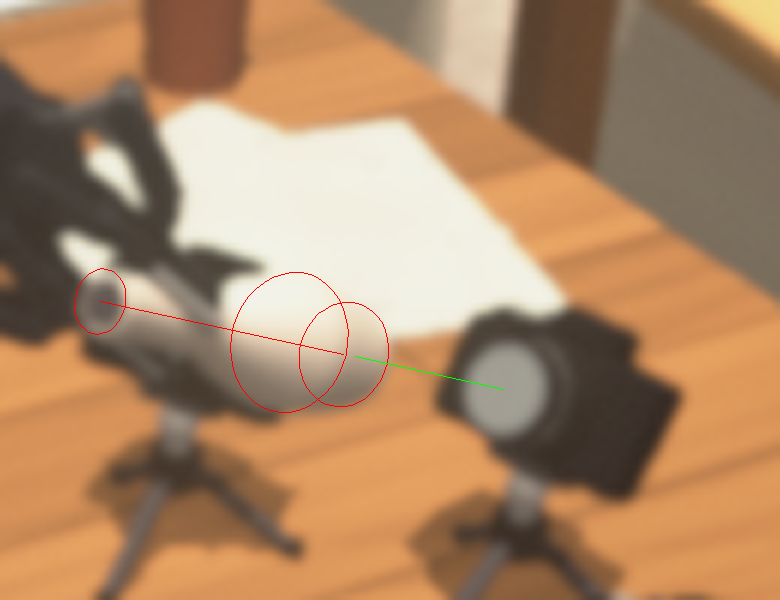

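View pics/top5z.png

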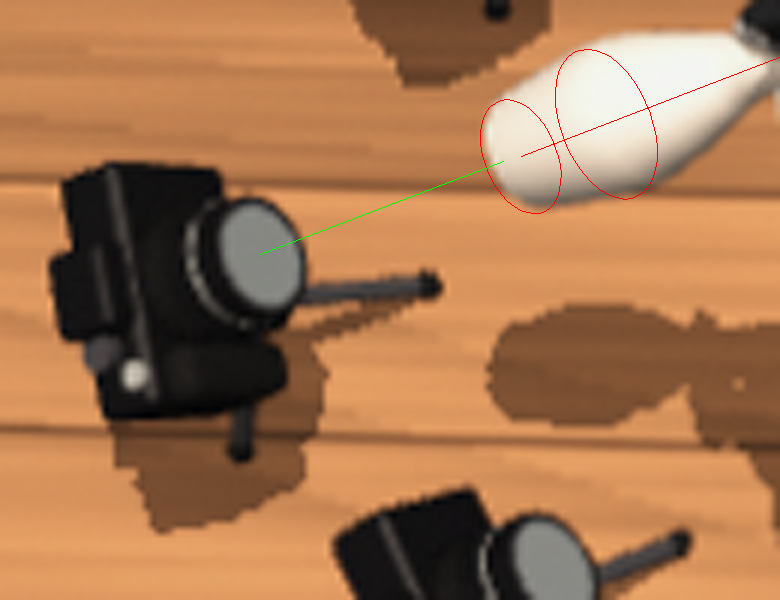

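View pics/wrist5.png

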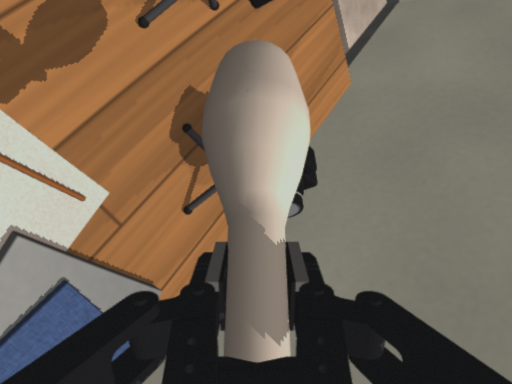

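Run:
```python
from h import *
t=load("top5");x0,y0,w,h,s=80,150,60,60,6
t0=load("top0");outs=[]
for Hh in (-1.225,-1.315):
  im=cv2.resize(t0["img"][y0:y0+h,x0:x0+w,::-1],None,fx=s,fy=s,interpolation=cv2.INTER_CUBIC)
  X=np.array([np.cos(Hh)*.866,np.sin(Hh)*.866,.5]);Y=np.array([-np.sin(Hh),np.cos(Hh),0]);Z=np.cross(X,Y)
  for P in ([LENS+X*a+Y*b+Z*.034 for a,b in((-.04,.056),(-.04,-.056),(-.085,-.056),(-.085,.056))],[LENS+.031*(Y*np.cos(f)+Z*np.sin(f)) for f in np.linspace(0,6.28,40)],[LENS-X*.04+.031*(Y*np.cos(f)+Z*np.sin(f)) for f in np.linspace(0,6.28,40)]):
    u=((proj(t0,P)-[x0,y0]+.5)*s-.5).round().astype(np.int32);cv2.polylines(im,[u],True,(0,0,255),1)
  outs.append(im)
cv2.imwrite("pics/hd.png",np.hstack(outs))
```

```text
(no output)
```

View pics/hd.png

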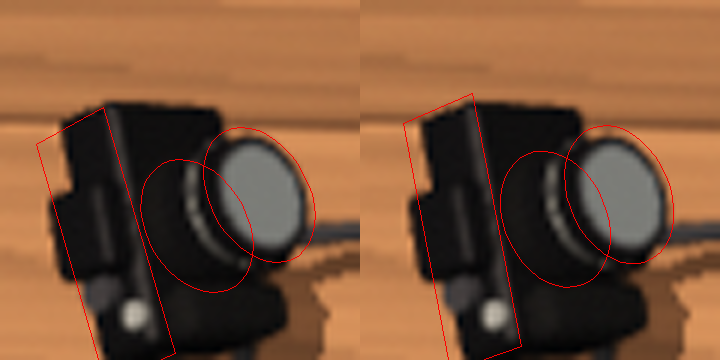

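The heading of -1.315 lines up with the camera body's edge, the vase overlay matches, and the grip has not slipped. I'll now close the last 4 cm.

Request:
{"op": "step_arm", "data": {
  "increments": [
    {"claw": 1,"slide": [0.5,0,-0.4],"angular": [0,0,0]},
    {"claw": 1,"slide": [1.1,0,-0.9],"angular": [0,0,0]},
    {"claw": 1,"slide": [1.8,0.1,-1.5],"angular": [0,0,0]},
    {"claw": 1,"slide": [2.4,0.1,-2.0],"angular": [0,0,0]},
    {"claw": 1,"slide": [2.8,0.1,-2.4],"angular": [0,0,0]},
    {"claw": 1,"slide": [3.0,0.1,-2.5],"angular": [0,0,0]},
    {"claw": 1,"slide": [3.0,0.1,-2.5],"angular": [0,0,0]},
    {"claw": 1,"slide": [3.0,0.1,-2.5],"angular": [0,0,0]},
    {"claw": 1,"slide": [3.0,0.1,-2.5],"angular": [0,0,0]},
    {"claw": 1,"slide": [3.0,0.1,-2.5],"angular": [0,0,0]}
  ],
  "newtons": 60
}}

```text
time_s: 11.9
ee_pos: [0.6378, 0.1923, 0.2806]
eef_rot: [1.045, 1.191, 0.203]
ft_force: [0.1, -0.9, -2.5]
width: 0.025
```

```bash
python3 seg.py 4 1 .11 .0; python3 look.py 6; python3 -c "
from plant import monitor
o=monitor.observe();print(o['qvel'],o['width'],o['ft_force'])"
```

```text
foot now [0.59863174 0.29874499 0.2232801 ] axis [ 0.21754334 -0.83853943  0.4995263 ] -> [0.597603   0.29933686 0.222     ] [0.63698285 0.19295945 0.27932637] [-0.02  0.17 -0.47  0.38  0.69  0.78] 11.9
deg 0.12612911120489384
[{"claw": 1, "slide": [0.0, -0.0, -0.0], "angular": [0.0, 0.0, -0.0]}]
[[0.638 0.192 0.28 ]]
[ 0.00112969 -0.00180701  0.00071418 -0.0014579   0.00073989  0.00015766] 0.024966314788564294 [ 1.10219606  0.64104261 -2.76410095]
```

View pics/scene6z.png

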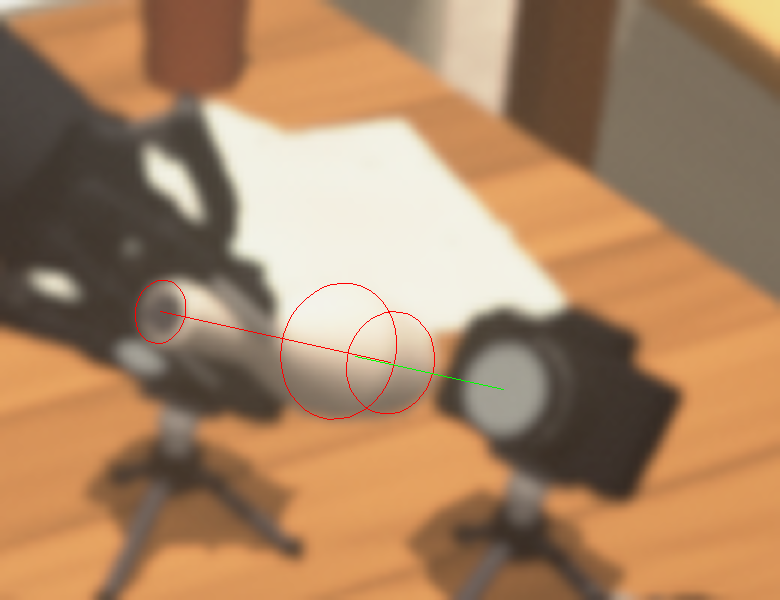

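View pics/top6.png

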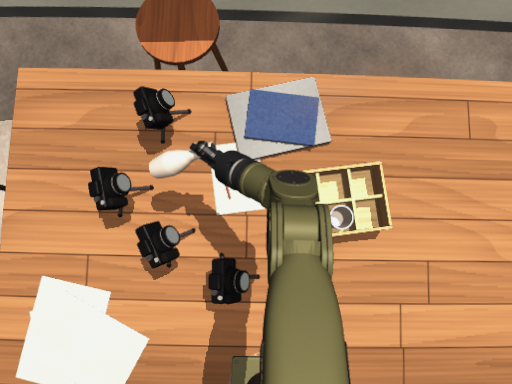

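View pics/top6z.png

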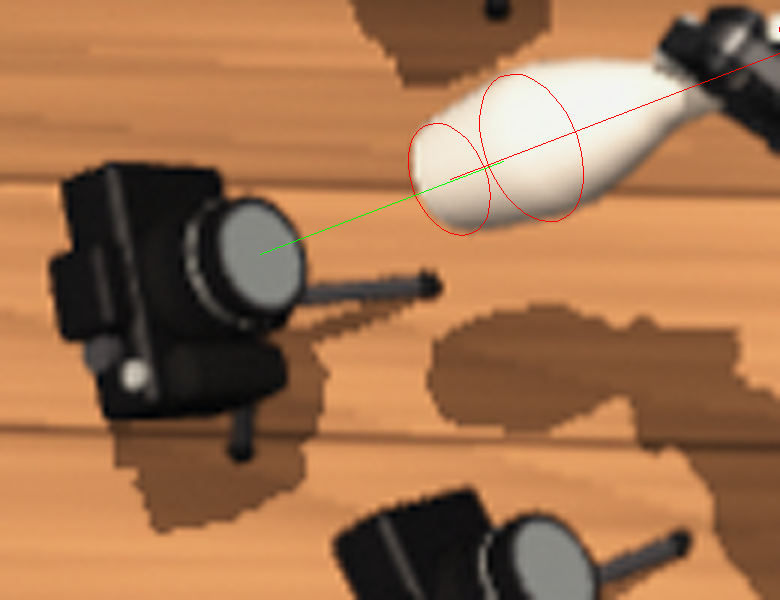

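Run:
```python
from h import *
a=load("scene0")["img"];b=load("scene6")["img"]
f=lambda i:cv2.resize(i[180:290,100:240,::-1],None,fx=2.8,fy=2.8,interpolation=cv2.INTER_CUBIC)
cv2.imwrite("pics/cmp.png",np.hstack([f(a),f(b)]))
```

```text
(no output)
```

View pics/cmp.png

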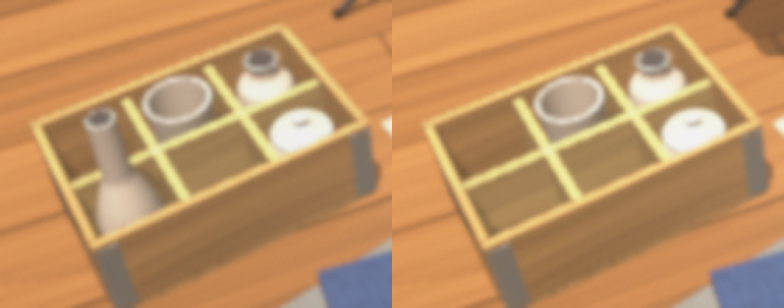

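The beaker, squat vase and jar stand where they stood at the start. Everything is still, so I am handing in.

```bash
python3 -c "
from plant import job_done
print(job_done())"
```

```text
the job is handed in; nothing more can be done
None
```

The job is handed in at about 12 s of the 35 s allowed, with the gripper still holding the vase in front of the leftmost camera. No verdict was reported.

**What I did:** I gripped the vase by its neck at 60 N and lifted it straight up about 16 cm. That put its foot at about 0.167 m, clear of the crate rim. I then carried it across while tipping it 60° and brought its foot up to the lens.

**Last checks:**
- **Position:** by arm pose and grasp geometry, the foot centre is about 0.11 m from the glass, within about 2 mm of my estimated lens axis. The vase axis is within about 0.5° of that axis.
- **Grip and stillness:** the finger opening is steady at 25 mm. The joints were at rest, at under 0.002 rad/s. The last close-range picture, 4 cm short of the final pose, showed no slip.
- **Pictures:** the model drawn over the scene and top pictures matches the vase to a few millimetres.
- **Other pieces:** the scene picture shows the beaker, squat vase and jar unmoved. In the last top view the arm hid the squat vase and jar.

**What disagreed:** the lens heading came out differently by method:

| Method | Heading (rad) |
|---|---|
| Lens-ellipse fit | -1.225 |
| Body edge and tripod feet | about -1.28 to -1.33 |
| Used, checked against the body's outline | -1.315 |

If the ellipse fit were the true one, the error would be about 5° and 10 mm, which is inside the limits.

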